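# Click-test the torches and set aside the one that won't latch

### The arm

A 6-joint arm with a two-finger parallel gripper is mounted at the origin on the work surface. World frame = base frame: x ahead of the robot, y to its left, z up, the work surface at z = 0. Lengths are in mm, angles in rad, forces in N, time in s.
With the tool pointing down it reaches from about 375 to 900 mm from the base axis. Payload 3.1 kg.
Tool frame: the origin (TCP) lies at the very end of the fingers, on their centre line; the grasp point (between the pads) lies behind it (robot.hold_point_z is the z of the grasp point in the tool frame, in mm); z points along the fingers, y is the line along which they close (so a half turn about z gives the same grasp; the last joint's range is limited). The gripper opens to 87 mm and grips with 3 to 60 N. Pads are 19 mm wide; open, the fingers measure 117 mm over their backs; the gripper's body (75 mm by 190 mm) begins 51 mm behind the grasp point.
Start: joints at [1.167, 0.527, 1.433, -0, 1.181, -0.178], TCP at [139.889, 609.12, 222.548] pointing down, gripper open.
Joint ranges: [-3.08, 3.08], [-0.75, 2.2], [0.22, 2.44], [-1.43, 4.57], [0, 2.65], [-2.85, 2.85]. Speed limits (rad/s): [2.79, 2.79, 3.14, 3.14, 3.14, 3.14].

### API

Orientations are given as a unit quaternion [x, y, z, w].
In Python, from plant import robot gives the robot as it stands.
- The arm moves only by the tool apply_moves, never from a script. Its argument "targets" is a list of rows, each an object with "travel": the shift along the tool's x, y, z each as a share of 0.5 m, from -1 to 1, a list of three; "turn": the turn, a rotation vector about the tool's x, y, z each as a share of 180 degrees, from -1 to 1, a list of three. In form: [{"travel": [dx, dy, dz], "turn": [ax, ay, az]}, ...]. A call has 1 to 12 rows; each row is the pose to reach, as a shift and turn from the pose commanded when the call began, along the tool's axes at that moment, turning the shorter way round; what a row does not reach only later rows make up. A row lasts 1/10 s, in which the tool goes at most 50 mm and 8.59 degrees, less where a joint would pass 70% of its speed; a pose out of reach is approached as far as the arm can. A call with a number of a shift or a turn outside -1 to 1 is refused whole. A call with a gripper value outside its range is refused whole. "gripper" is the opening, from -1 (shut) to 1 (fully open), set as the call begins (left out, the last holds). The fingers move at their own pace and stop on an object; "squeeze" is the grip in N (left out, the last holds). Time passes only in rows, so rows that repeat a pose let the fingers close. It gives the time, the measured TCP pose, the force, the opening and the grip force at its end, in the units of the state.
- robot.get_obs(): the state, without advancing time (a new reading comes with each control period).
- robot.grab_frame(name): name is "side" or "top" or "wrist"; returns a dict with "img" (384x512x3 uint8, red, green, blue), "z_map" (384x512 float32, mm along the optical axis (not along the pixel's ray), 0 where there is no reading), "fx", "fy", "cx", "cy" (pixels), "extrinsics" (4x4, takes a point from world to camera coordinates). Camera axes: x right, y down, z forward; pixel columns grow to the right and rows downward; lengths in mm; the calibration is good to about 2 mm. A picture is of the moment at which its call begins.
- robot.finish_job(): hands the job in; it is judged then, once.
The state is a dict: "t": time; "q": joint angles; "joint_velocities": joint speeds; "joint_efforts": joint torques, N m; "position": TCP position; "ee_rot": TCP orientation; "wrist_force": force on the tool from outside, world axes, zero at the start; "moment": the same for the moment, N m; "opening": finger opening in mm; "gripper_force": force on a finger pad.
Only numpy, scipy, OpenCV 4.12 (cv2) and the standard library are available. Lean on these libraries where they do the work, as an engineer would, in place of code of your own. Each camera call takes 0.05 s, during which the arm holds its last target. There are 200 camera calls.

### The job

One of the three green torches standing tail-up on the black shelf has a worn push switch: click the tail buttons fully in to find it. Leave the two whose buttons stay in standing where they are, switched on, and gently stand the one whose button springs back out upright in the grey repair tray, without disturbing anything else on the bench.

Things in the scene. Friction and masses are not known exactly. Their poses are not given: they have to be found in the camera images.
- torch_a: one of three identical green plastic torches, each standing upright on its lens, tail up, on the black shelf; 140 mm tall without the button, 0.2 to 0.32 kg. Origin: centre of its underside, z up the torch. Head 56 mm in diameter up to 36 mm, tapering to the straight barrel, 36 mm in diameter from 50 to 120 mm above the origin (grip here); tail cap 39 mm in diameter from 120 to 140 mm.
- torch_a_button (a point): centre of the flat top of this torch's black tail push-button, 20 mm in diameter, 149 mm above the torch's origin (9 mm proud of the tail cap) when out; moves with the button. Exactly one of the three torches has a worn switch, and it may stand at any of the three places; nothing shows it from outside.
- torch_a_switch (a joint): how far the tail button is pushed in, m: 0 out, 0.006 fully in (stop). A push of about 3 N breaks it away, then it snaps in past mid-travel; a sound switch stays in at 0.006 (3 mm proud of the cap; another push leaves it in), a worn one springs right back out within 0.3 s of letting go. A 6 N push is enough.
- torch_b: one of three identical green plastic torches, each standing upright on its lens, tail up, on the black shelf; 140 mm tall without the button, 0.2 to 0.32 kg. Origin: centre of its underside, z up the torch. Head 56 mm in diameter up to 36 mm, tapering to the straight barrel, 36 mm in diameter from 50 to 120 mm above the origin (grip here); tail cap 39 mm in diameter from 120 to 140 mm.
- torch_b_button (a point): centre of the flat top of this torch's black tail push-button, 20 mm in diameter, 149 mm above the torch's origin (9 mm proud of the tail cap) when out; moves with the button. Exactly one of the three torches has a worn switch, and it may stand at any of the three places; nothing shows it from outside.
- torch_b_switch (a joint): how far the tail button is pushed in, m: 0 out, 0.006 fully in (stop). A push of about 3 N breaks it away, then it snaps in past mid-travel; a sound switch stays in at 0.006 (3 mm proud of the cap; another push leaves it in), a worn one springs right back out within 0.3 s of letting go. A 6 N push is enough.
- torch_c: one of three identical green plastic torches, each standing upright on its lens, tail up, on the black shelf; 140 mm tall without the button, 0.2 to 0.32 kg. Origin: centre of its underside, z up the torch. Head 56 mm in diameter up to 36 mm, tapering to the straight barrel, 36 mm in diameter from 50 to 120 mm above the origin (grip here); tail cap 39 mm in diameter from 120 to 140 mm.
- torch_c_button (a point): centre of the flat top of this torch's black tail push-button, 20 mm in diameter, 149 mm above the torch's origin (9 mm proud of the tail cap) when out; moves with the button. Exactly one of the three torches has a worn switch, and it may stand at any of the three places; nothing shows it from outside.
- torch_c_switch (a joint): how far the tail button is pushed in, m: 0 out, 0.006 fully in (stop). A push of about 3 N breaks it away, then it snaps in past mid-travel; a sound switch stays in at 0.006 (3 mm proud of the cap; another push leaves it in), a worn one springs right back out within 0.3 s of letting go. A 6 N push is enough.
- shelf: low black folded-steel shelf fixed on the bench, 220 mm deep (x) x 680 mm long (y), its top 50 mm above its origin, which is the centre of its underside on the bench; a back edge rises 14 mm above the top
- tray: empty grey plastic repair tray fixed on the bench in front of the shelf, on the left or on the right, 150 (x) x 210 (y) x 45 mm high, walls 4 mm (8 mm wide rim), floor 4 mm thick; origin: centre of its underside, z up
- charger: grey battery charger lying on the bench on the other side from the tray, 106 (x) x 210 (y) x 60 mm, 0.8 kg; origin: centre of its underside. Bystander
- tape_measure: black tape measure standing on the shelf between the torches, 36 x 84 x 55 mm; origin: centre of its underside. Bystander
- clamp: yellow spring clamp lying on the shelf, gripping an aluminium bracket, 175 (x) x 80 x 28 mm; origin: underside, at its pivot; bracket towards +x. Bystander
- post_brush: stainless battery-post brush standing on the shelf, 34 mm in diameter, 68 mm tall; origin: centre of its underside. Bystander
- nut_bowl: white ceramic bowl of nuts on the shelf, 92 mm in diameter, 44 mm tall; origin: centre of its underside. Bystander
- screwdriver: black screwdriver lying on the bench in front of the shelf, 190 mm long, under 35 mm high; origin: underside at mid-length, x towards the blade. Bystander
Mind the look-alikes: they are no part of the job. What is shaped like the torch_c but orange or red is not meant.

How it is judged:
By the outcome, as a careful person would: the job done as asked, in the order asked, and still so for the second after the job is handed in, with the robot touching nothing.
It also fails if it takes over 67 s, if anything falls off the work surface, if the arm or the gripper's body presses on something with over 40 N, if the wrist force passes 120 N, or if a joint passes its speed limit or range.

## Working session

There is one attempt and no reset: what is moved stays moved. The work goes in short steps, Python scripts to look and compute and a tool call to move; the robot and the scene stay as the last step left them, time stands still between calls to the robot, and variables do not carry over. Pictures are saved under pics/ and viewed, at most 10 in all, crops included, and the job is handed in when it is done.

Besides the shell and the picture viewer there is one more tool, called after "Emit:" as name(argument=value, ...), one argument or row to a line, values as JSON. apply_moves: Moves the arm, as the interface text tells. Its arguments: {"type":"object","properties":{"targets":{"type":"array","items":{"type":"object","properties":{"travel":{"type":"array","items":{"type":"number","minimum":-1,"maximum":1}},"turn":{"type":"array","items":{"type":"number","minimum":-1,"maximum":1}}}}},"gripper":{"type":"number"},"squeeze":{"type":"number"}},"required":["targets"]}

```bash
ls; mkdir -p pics; cat > h.py <<'E'
import numpy as np, cv2
from plant import robot
def cloud(f):
    z=f["z_map"]; h,w=z.shape
    u,v=np.meshgrid(np.arange(w),np.arange(h))
    P=np.stack([(u-f["cx"])/f["fx"]*z,(v-f["cy"])/f["fy"]*z,z],-1)
    E=f["extrinsics"]; W=(P-E[:3,3])@E[:3,:3]
    W[z<=0]=np.nan
    return W
def grab(n,fn):
    f=robot.grab_frame(n); cv2.imwrite(f"pics/{fn}.png",f["img"][...,::-1]); np.savez(f"pics/{fn}.npz",**f); return f
E
python3 - <<'E'
from h import *
a=grab("top","top0");b=grab("side","side0")
cv2.imwrite("pics/both0.png",cv2.resize(np.vstack([a["img"],b["img"]])[...,::-1],(450,600)) if 0 else np.hstack([cv2.resize(x["img"],(400,300)) for x in(a,b)])[...,::-1])
o=robot.get_obs();print(o,robot.hold_point_z)
for f in(a,b):print(np.linalg.inv(f["extrinsics"]).round(2),f["fx"])
E
```

```text
pics
{'t': 0.1, 'q': array([ 1.16648837e+00,  5.28352969e-01,  1.43378137e+00, -4.51797226e-05,
        1.18137347e+00, -1.78529652e-01]), 'joint_velocities': array([ 0.00091587, -0.00363234, -0.00226431, -0.00138344, -0.00209772,
       -0.00130543]), 'joint_efforts': array([-1.06854416e-04, -4.40986168e+01, -1.77149606e+01,  6.34557917e-02,
        5.34640008e-02, -7.26739859e-05]), 'position': array([139.65510343, 608.52366194, 221.67961582]), 'ee_rot': array([ 1.12640934e-01,  9.93635297e-01, -9.23204530e-04, -2.55113265e-04]), 'wrist_force': array([ 0.63160408,  0.66679511, -1.12890333]), 'moment': array([-0.02838807,  0.05889085, -0.04031957]), 'gripper_force': 0.0, 'opening': 86.75873550138724} -18.700000000000003
[[ 1.00000e-02 -9.80000e-01  2.10000e-01  2.59020e+02]
 [-1.00000e+00 -1.00000e-02  0.00000e+00  1.81400e+01]
 [-0.00000e+00 -2.10000e-01 -9.80000e-01  1.24932e+03]
 [ 0.00000e+00  0.00000e+00  0.00000e+00  1.00000e+00]] 473.3652551888594
[[ 8.8000e-01 -3.1000e-01  3.5000e-01  1.5026e+02]
 [-4.7000e-01 -5.4000e-01  7.0000e-01 -6.8190e+02]
 [-2.0000e-02 -7.8000e-01 -6.2000e-01  7.4357e+02]
 [ 0.0000e+00  0.0000e+00  0.0000e+00  1.0000e+00]] 412.54084307761866
```

View pics/top0.png

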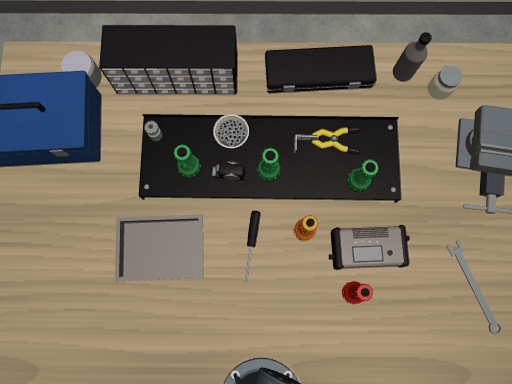

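View pics/side0.png

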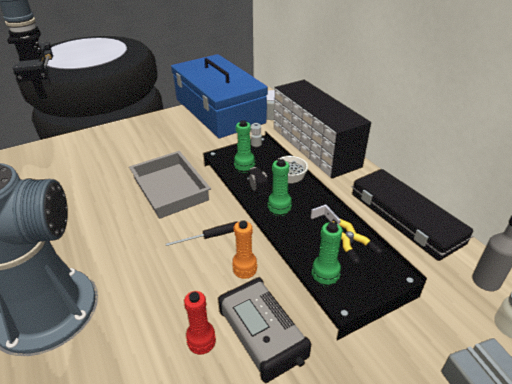

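The top view shows three green torches, with button tops near (182,152), (269,155) and (370,167). The tray is at (160,248), and the orange and red look-alikes are at (307,226) and (358,292). The arm is parked out of view on the left. Next I'll measure positions.

```bash
cat > meas.py <<'E'
from h import *
def torches(f):
    W=cloud(f); hsv=cv2.cvtColor(f["img"],cv2.COLOR_RGB2HSV)
    m=cv2.inRange(hsv,(45,90,40),(80,255,255))
    n,l,s,c=cv2.connectedComponentsWithStats(cv2.morphologyEx(m,cv2.MORPH_CLOSE,np.ones((5,5))))
    out=[]
    for i in range(1,n):
        if s[i,4]<100: continue
        x,y,w,h,_=s[i]
        B=W[y-3:y+h+3,x-3:x+w+3].reshape(-1,3)
        cap=B[(B[:,2]>186)&(B[:,2]<194)]; but=B[(B[:,2]>194)&(B[:,2]<206)]
        out.append((np.nanmean(cap,0).round(1),len(cap),np.nanmean(but,0).round(1),len(but),np.nanmax(B[:,2]).round(1),(np.nanmin(cap,0)+np.nanmax(cap,0)).round(1)/2))
    return out
if __name__=="__main__":
    for n in("top0","side0"):
        f=dict(np.load(f"pics/{n}.npz"))
        print(n,len(torches(f)))
        for t in torches(f):print(*t)
    f=dict(np.load("pics/top0.npz"));W=cloud(f)
    def bb(name,y0,y1,x0,x1,lo,hi):
        B=W[y0:y1,x0:x1].reshape(-1,3);B=B[(B[:,2]>lo)&(B[:,2]<hi)];print(name,len(B),np.nanmin(B,0).round(),np.nanmax(B,0).round())
    bb("tray",205,290,105,215,35,60);bb("trayfloor",225,270,130,190,-5,15);bb("shelf",110,205,135,405,40,56)
    bb("charger",220,275,325,415,30,80);bb("orange",205,245,290,325,60,200);bb("red",275,310,335,380,60,200)
    bb("sdriver",205,285,240,264,8,60);bb("tape",158,185,210,246,60,120);bb("bowl",110,150,210,252,60,120)
    bb("brush",118,142,142,163,60,140);bb("clamp",122,155,294,362,56,100);bb("bluebox",70,170,0,105,30,400);bb("cab",20,100,100,240,30,400);bb("case",40,95,260,380,30,300)
E
python3 meas.py
```

```text
top0 3
[580.8 185.6 189.9] 147 [581.8 185.9 198.7] 59 203.1 [581.85 186.3  189.95]
[573.5 -19.3 190.3] 136 [574.3 -19.4 198.7] 71 203.7 [575.05 -19.35 190.05]
[ 547.5 -248.9  190.5] 147 [ 547.2 -250.2  199.3] 67 204.0 [ 548.55 -250.    190.05]
side0 3
[577.6 182.7 189.9] 73 [580.2 187.9 198.3] 34 201.0 [579.65 185.3  189.85]
[570.5 -22.5 189.8] 100 [572.8 -18.4 198.5] 46 201.1 [572.6 -17.6 189.5]
[ 542.4 -252.   189.8] 167 [ 546.5 -248.3  198.3] 78 200.7 [ 546.05 -247.2   189.9 ]
tray 1259 [292. 144.  35.] [462. 372.  52.]
trayfloor 2688 [322. 185.  -4.] [439. 346.  15.]
shelf 16458 [ 502. -365.   40.] [727. 318.  56.]
charger 3025 [ 323. -383.   30.] [ 435. -174.   66.]
orange 269 [ 406. -135.   64.] [445. -95. 154.]
red 318 [ 246. -255.   62.] [ 284. -217.  153.]
sdriver 427 [288.  -4.   9.] [474.  39.  32.]
tape 476 [547.  41.  60.] [586. 126. 109.]
bowl 985 [625.  26.  60.] [726. 135.  99.]
brush 228 [654. 262.  60.] [689. 294. 124.]
clamp 769 [ 619. -262.   56.] [709. -87.  86.]
bluebox 8810 [595. 395.  30.] [867. 695. 186.]
cab 8904 [798.  67.  30.] [932. 408. 168.]
case 4402 [ 810. -316.   30.] [940. -11.  65.]
```

```bash
cat > d.py <<'E'
import sys
from h import *
from scipy.spatial.transform import Rotation as R
o=robot.get_obs(); t=np.array([float(x) for x in sys.argv[1:4]])
print("t",o["t"],"pos",o["position"].round(1),"F",o["wrist_force"].round(1),"open",round(o["opening"],1),"q",o["q"].round(2))
r=R.from_quat(o["ee_rot"]);print("axes",r.as_matrix().round(4).tolist())
d=t-o["position"];print("travel",(r.inv().apply(d)/500).round(4),"dist",np.linalg.norm(d).round(1))
E
python3 d.py 581 186.5 212
```

```text
t 0.1 pos [139.7 608.5 221.7] F [ 0.6  0.7 -1.1] open 86.8 q [ 1.17  0.53  1.43 -0.    1.18 -0.18]
axes [[-0.9746, 0.2238, -0.0007], [0.2238, 0.9746, -0.0018], [0.0003, -0.0019, -1.0]]
travel [-1.0492 -0.625   0.0202] dist 610.7
```

Emit:
apply_moves(
  gripper=-1,
  squeeze=20,
  targets=[
    {"travel":[-0.98,-0.58,0],"turn":[0,0,0]},
    {"travel":[-0.98,-0.58,0],"turn":[0,0,0]},
    {"travel":[-0.98,-0.58,0],"turn":[0,0,0]},
    {"travel":[-0.98,-0.58,0],"turn":[0,0,0]},
    {"travel":[-0.98,-0.58,0],"turn":[0,0,0]},
    {"travel":[-0.98,-0.58,0],"turn":[0,0,0]},
    {"travel":[-0.98,-0.58,0],"turn":[0,0,0]},
    {"travel":[-0.98,-0.58,0],"turn":[0,0,0]},
    {"travel":[-0.98,-0.58,0],"turn":[0,0,0]},
    {"travel":[-0.98,-0.58,0],"turn":[0,0,0]},
    {"travel":[-0.98,-0.58,0],"turn":[0,0,0]},
    {"travel":[-0.98,-0.58,0],"turn":[0,0,0]},
  ],
)

```text
t: 1.3
position: [556.0, 213.2, 222.3]
ee_rot: [0.115, 0.993, -0.0, 0.001]
wrist_force: [0.3, 0.3, 0.1]
opening: 2.7
gripper_force: 0.0
```

```bash
python3 d.py 581 186.5 206
```

```text
t 1.3 pos [556.  213.2 222.3] F [0.3 0.3 0.1] open 2.7 q [ 0.18  0.49  1.51 -0.    1.14 -1.16]
axes [[-0.9737, 0.2278, 0.002], [0.2278, 0.9737, -0.0009], [-0.0022, -0.0004, -1.0]]
travel [-0.0607 -0.0407  0.0327] dist 40.0
```

Emit:
apply_moves(
  targets=[
    {"travel":[-0.065,-0.043,0.03],"turn":[0,0,0]},
    {"travel":[-0.065,-0.043,0.03],"turn":[0,0,0]},
    {"travel":[-0.065,-0.043,0.03],"turn":[0,0,0]},
    {"travel":[-0.065,-0.043,0.03],"turn":[0,0,0]},
  ],
)

```text
t: 1.7
position: [578.1, 189.5, 207.4]
ee_rot: [0.112, 0.994, 0.0, -0.001]
wrist_force: [-1.0, 0.7, -0.1]
opening: 0.2
gripper_force: 0.0
```

```bash
python3 d.py 581 186.5 200
```

```text
t 1.7 pos [578.1 189.5 207.4] F [-1.   0.7 -0.1] open 0.2 q [ 0.13  0.52  1.49  0.    1.13 -1.21]
axes [[-0.9748, 0.223, -0.0015], [0.223, 0.9748, 0.0004], [0.0016, 0.0001, -1.0]]
travel [-0.007  -0.0047  0.0148] dist 8.5
```

Emit:
apply_moves(
  targets=[
    {"travel":[-0.004,-0.004,0.012],"turn":[0,0,0]},
    {"travel":[-0.004,-0.004,0.018],"turn":[0,0,0]},
    {"travel":[-0.004,-0.004,0.022],"turn":[0,0,0]},
    {"travel":[-0.004,-0.004,0.026],"turn":[0,0,0]},
    {"travel":[-0.004,-0.004,0.028],"turn":[0,0,0]},
  ],
)

```text
t: 2.2
position: [580.7, 186.6, 193.7]
ee_rot: [0.113, 0.994, 0.0, 0.0]
wrist_force: [-0.4, 1.2, 3.2]
opening: 0.3
gripper_force: 1.5
```

Emit:
apply_moves(
  targets=[
    {"travel":[0,0,0.002],"turn":[0,0,0]},
    {"travel":[0,0,0.003],"turn":[0,0,0]},
  ],
)

```text
t: 2.4
position: [581.4, 186.5, 193.5]
ee_rot: [0.113, 0.994, 0.0, 0.001]
wrist_force: [-1.9, 1.1, 8.8]
opening: 0.3
gripper_force: 4.8
```

Emit:
apply_moves(
  targets=[
    {"travel":[0,0,-0.01],"turn":[0,0,0]},
    {"travel":[0,0,-0.04],"turn":[0,0,0]},
    {"travel":[0.1,-0.1,-0.05],"turn":[0,0,0]},
    {"travel":[0.2,-0.3,-0.05],"turn":[0,0,0]},
    {"travel":[0.2,-0.3,-0.05],"turn":[0,0,0]},
  ],
)

```text
t: 2.9
position: [469.9, 85.0, 216.6]
ee_rot: [0.112, 0.994, -0.0, 0.0]
wrist_force: [0.1, -0.7, -0.0]
opening: 0.4
gripper_force: 0.0
```

```bash
python3 d.py 574 -19 206; python3 - <<'E'
from h import *
from meas import torches
for n in("top","side"):
    f=grab(n,n+"1")
    for t in torches(f):print(*t)
E
```

```text
t 2.9 pos [469.9  85.  216.6] F [ 0.1 -0.7 -0. ] open 0.4 q [-0.06  0.34  1.8  -0.    1.   -1.4 ]
axes [[-0.9751, 0.2219, 0.0004], [0.2219, 0.9751, -0.0007], [-0.0005, -0.0006, -1.0]]
travel [-0.2491 -0.1566  0.0214] dist 147.5
[573.3 -19.7 190.2] 148 [574.9 -19.4 199. ] 65 334.7 [575.2 -19.3 189.9]
[ 547.1 -248.9  190.4] 143 [ 547.2 -249.3  198.9] 72 204.6 [ 548.35 -250.35  190.05]
[585.1 178.3 190.1] 43 [583.1 187.1 198.7] 23 330.1 [585.35 181.15 189.9 ]
[569.9 -22.  189.9] 99 [573.1 -18.6 198.8] 43 201.6 [572.85 -17.55 189.85]
[ 542.9 -252.2  189.7] 164 [ 545.9 -248.4  198.5] 79 201.4 [ 546.25 -247.65  189.9 ]
```

Emit:
apply_moves(
  targets=[
    {"travel":[-0.249,-0.157,0.02],"turn":[0,0,0]},
    {"travel":[-0.249,-0.157,0.02],"turn":[0,0,0]},
    {"travel":[-0.249,-0.157,0.02],"turn":[0,0,0]},
    {"travel":[-0.249,-0.157,0.02],"turn":[0,0,0]},
    {"travel":[-0.249,-0.157,0.02],"turn":[0,0,0]},
    {"travel":[-0.249,-0.157,0.02],"turn":[0,0,0]},
  ],
)

```text
t: 3.6
position: [574.0, -17.8, 206.2]
ee_rot: [0.112, 0.994, 0.0, -0.001]
wrist_force: [1.1, -0.1, -0.2]
opening: 0.5
gripper_force: 0.0
```

```bash
python3 d.py 574 -19 192; python3 - <<'E'
from h import *
from meas import torches
for n in("top","side"):
    f=grab(n,n+"2")
    for t in torches(f):print(*t)
E
```

```text
t 3.6 pos [574.  -17.8 206.2] F [ 1.1 -0.1 -0.2] open 0.5 q [-0.23  0.48  1.58  0.    1.09 -1.57]
axes [[-0.9747, 0.2235, -0.0019], [0.2235, 0.9747, 0.0006], [0.002, 0.0002, -1.0]]
travel [-0.0006 -0.0024  0.0284] dist 14.2
[580.9 185.  190.1] 141 [582.1 185.6 198.6] 63 203.7 [582.6 186.1 189.8]
[ 547.  -248.8  190.2] 147 [ 547.3 -249.8  199.2] 69 204.7 [ 547.8  -250.2   190.15]
[578.2 182.8 190. ] 71 [580.3 187.6 198.6] 34 201.0 [580.15 186.3  189.8 ]
[570.  -22.6 189.9] 100 [572.  -20.7 198.6] 35 218.1 [573.9 -17.3 190. ]
[ 543.  -252.3  189.9] 166 [ 546.2 -248.1  198.5] 76 201.6 [ 546.5  -247.5   189.95]
```

The left button is out again after an 8.8 N push at about 193 mm, so it's probably the worn one. I'll test the others the same way.

Emit:
apply_moves(
  targets=[
    {"travel":[0,-0.002,0.01],"turn":[0,0,0]},
    {"travel":[0,-0.002,0.016],"turn":[0,0,0]},
    {"travel":[0,-0.002,0.02],"turn":[0,0,0]},
    {"travel":[0,-0.002,0.024],"turn":[0,0,0]},
    {"travel":[0,-0.002,0.027],"turn":[0,0,0]},
    {"travel":[0,-0.002,0.029],"turn":[0,0,0]},
  ],
)

```text
t: 4.3
position: [575.2, -19.6, 193.4]
ee_rot: [0.113, 0.994, -0.0, 0.001]
wrist_force: [-2.7, 1.2, 12.1]
opening: 0.2
gripper_force: 5.7
```

Now lift off and head to the right torch (547, −249.5).

Emit:
apply_moves(
  targets=[
    {"travel":[0,0,-0.01],"turn":[0,0,0]},
    {"travel":[0,0,-0.05],"turn":[0,0,0]},
    {"travel":[-0.02,-0.1,-0.05],"turn":[0,0,0]},
    {"travel":[-0.05,-0.46,-0.04],"turn":[0,0,0]},
    {"travel":[-0.05,-0.46,-0.04],"turn":[0,0,0]},
    {"travel":[-0.05,-0.46,-0.04],"turn":[0,0,0]},
    {"travel":[-0.05,-0.46,-0.03],"turn":[0,0,0]},
    {"travel":[-0.05,-0.46,-0.03],"turn":[0,0,0]},
    {"travel":[-0.05,-0.46,-0.03],"turn":[0,0,0]},
  ],
)

```text
t: 5.2
position: [547.1, -249.7, 206.8]
ee_rot: [0.114, 0.994, 0.001, -0.0]
wrist_force: [0.1, 1.1, -0.7]
opening: 0.6
gripper_force: 0.0
```

```bash
python3 d.py 547 -249.5 192; python3 - <<'E'
from h import *
from meas import torches
for n in("top","side"):
    f=grab(n,n+"3")
    for t in torches(f):print(*t)
E
```

```text
t 5.2 pos [ 547.1 -249.7  206.8] F [ 0.1  1.1 -0.7] open 0.6 q [-0.61  0.51  1.51  0.    1.12 -1.96]
axes [[-0.9741, 0.2259, -0.0007], [0.2259, 0.9741, 0.0013], [0.001, 0.0011, -1.0]]
travel [0.0003 0.0002 0.0295] dist 14.8
[580.5 185.5 189.8] 141 [581.8 185.5 198.3] 66 820.3 [581.45 186.1  190.05]
[577.5 182.3 190. ] 71 [580.  187.9 198.5] 35 201.4 [579.85 186.45 190.  ]
[571.8 -20.  190.4] 127 [574.5 -17.6 194.5] 10 195.2 [573.7 -16.9 190. ]
[ 541.1 -252.3  190. ] 143 [ 543.8 -250.8  198. ] 45 307.1 [ 544.1  -248.3   190.05]
```

The middle button stayed in (about 193). Now the right one.

Emit:
apply_moves(
  targets=[
    {"travel":[0,0,0.01],"turn":[0,0,0]},
    {"travel":[0,0,0.016],"turn":[0,0,0]},
    {"travel":[0,0,0.02],"turn":[0,0,0]},
    {"travel":[0,0,0.025],"turn":[0,0,0]},
    {"travel":[0,0,0.028],"turn":[0,0,0]},
    {"travel":[0,0,0.03],"turn":[0,0,0]},
  ],
)

```text
t: 5.9
position: [548.1, -249.3, 193.4]
ee_rot: [0.113, 0.994, -0.0, 0.001]
wrist_force: [-1.8, 0.9, 10.6]
opening: 0.6
gripper_force: 5.3
```

Emit:
apply_moves(
  targets=[
    {"travel":[0,0,-0.01],"turn":[0,0,0]},
    {"travel":[0,0,-0.06],"turn":[0,0,0]},
    {"travel":[0,0.1,-0.08],"turn":[0,0,0]},
    {"travel":[0.13,0.864,-0.08],"turn":[0,0,0]},
    {"travel":[0.13,0.864,-0.08],"turn":[0,0,0]},
    {"travel":[0.13,0.864,-0.08],"turn":[0,0,0]},
    {"travel":[0.13,0.864,-0.08],"turn":[0,0,0]},
  ],
)

```text
t: 6.6
position: [570.0, -0.1, 232.2]
ee_rot: [0.113, 0.994, -0.0, 0.0]
wrist_force: [1.1, -0.9, 0.0]
opening: 0.5
gripper_force: 0.0
```

```bash
python3 d.py 581 186.5 235; python3 - <<'E'
from h import *
from meas import torches
for n in("top","side"):
    f=grab(n,n+"4")
    for t in torches(f):print(*t)
E
```

```text
t 6.6 pos [ 5.700e+02 -1.000e-01  2.322e+02] F [ 1.1 -0.9  0. ] open 0.5 q [-0.2   0.44  1.56 -0.    1.14 -1.54]
axes [[-0.9745, 0.2244, 0.0004], [0.2244, 0.9745, -0.0001], [-0.0004, -0.0, -1.0]]
travel [ 0.0624  0.3686 -0.0056] dist 187.0
[580.6 184.9 190. ] 142 [581.9 186.  198.4] 65 719.2 [582.3  185.95 190.  ]
[ 547.6 -249.9  190.6] 179 [ 547.6 -250.1  195.3] 34 199.5 [ 547.85 -249.6   189.95]
[578.  183.1 189.9] 69 [580.5 187.4 198.3] 35 307.4 [578.65 186.6  189.8 ]
[571.6 -19.9 190.6] 125 [572.2 -17.4 194.9] 10 195.3 [573.55 -15.9  190.  ]
[ 545.1 -249.8  190.3] 222 [ 547.  -248.   194.5] 18 195.7 [ 546.5  -248.25  190.05]
```

Middle and right are latched, so the left torch is the worn one. I'll go above it with the gripper open.

Emit:
apply_moves(
  gripper=1,
  targets=[
    {"travel":[0.0625,0.3685,-0.01],"turn":[0,0,0]},
    {"travel":[0.0625,0.3685,-0.01],"turn":[0,0,0]},
    {"travel":[0.0625,0.3685,-0.01],"turn":[0,0,0]},
    {"travel":[0.0625,0.3685,-0.01],"turn":[0,0,0]},
    {"travel":[0.0625,0.3685,-0.01],"turn":[0,0,0]},
    {"travel":[0.0625,0.3685,-0.01],"turn":[0,0,0]},
    {"travel":[0.0625,0.3685,-0.01],"turn":[0,0,0]},
  ],
)

```text
t: 7.4
position: [581.0, 183.2, 236.9]
ee_rot: [0.113, 0.994, -0.0, -0.0]
wrist_force: [0.3, -0.5, -0.0]
opening: 48.4
gripper_force: 0.0
```

```bash
python3 d.py 581 186.5 135
```

```text
t 7.4 pos [581.  183.2 236.9] F [ 0.3 -0.5 -0. ] open 48.4 q [ 0.12  0.49  1.46 -0.    1.19 -1.22]
axes [[-0.9743, 0.225, -0.0005], [0.225, 0.9743, -0.0008], [0.0003, -0.0009, -1.0]]
travel [0.0015 0.0066 0.2037] dist 101.9
```

Emit:
apply_moves(
  targets=[
    {"travel":[0.0015,0.005,0],"turn":[0,0,0]},
    {"travel":[0.0015,0.005,0],"turn":[0,0,0]},
    {"travel":[0.0015,0.005,0],"turn":[0,0,0]},
    {"travel":[0.0015,0.005,0],"turn":[0,0,0]},
    {"travel":[0.0015,0.005,0],"turn":[0,0,0]},
  ],
)

```text
t: 7.9
position: [580.8, 187.0, 237.2]
ee_rot: [0.113, 0.994, -0.0, 0.0]
wrist_force: [-0.2, -0.4, 0.1]
opening: 84.3
gripper_force: 0.0
```

```bash
python3 d.py 581 186.5 135
```

```text
t 7.9 pos [580.8 187.  237.2] F [-0.2 -0.4  0.1] open 84.3 q [ 0.13  0.49  1.46 -0.    1.19 -1.22]
axes [[-0.9745, 0.2243, 0.0], [0.2243, 0.9745, -0.0], [-0.0, -0.0, -1.0]]
travel [-0.0006 -0.0009  0.2043] dist 102.2
```

Emit:
apply_moves(
  targets=[
    {"travel":[0,-0.001,0.05],"turn":[0,0,0]},
    {"travel":[0,-0.001,0.1],"turn":[0,0,0]},
    {"travel":[0,-0.001,0.14],"turn":[0,0,0]},
    {"travel":[0,-0.001,0.17],"turn":[0,0,0]},
    {"travel":[0,-0.001,0.19],"turn":[0,0,0]},
    {"travel":[0,-0.001,0.204],"turn":[0,0,0]},
    {"travel":[0,-0.001,0.204],"turn":[0,0,0]},
  ],
)

```text
t: 8.6
position: [580.3, 186.8, 134.4]
ee_rot: [0.113, 0.994, -0.0, -0.001]
wrist_force: [0.5, -0.3, -0.2]
opening: 86.7
gripper_force: 0.0
```

Emit:
apply_moves(
  gripper=-1,
  squeeze=20,
  targets=[
    {"travel":[0,0,0],"turn":[0,0,0]},
    {"travel":[0,0,0],"turn":[0,0,0]},
    {"travel":[0,0,0],"turn":[0,0,0]},
    {"travel":[0,0,0],"turn":[0,0,0]},
    {"travel":[0,0,0],"turn":[0,0,0]},
    {"travel":[0,0,0],"turn":[0,0,0]},
    {"travel":[0,0,0],"turn":[0,0,0]},
    {"travel":[0,0,0],"turn":[0,0,0]},
  ],
)

```text
t: 9.4
position: [580.8, 187.0, 135.2]
ee_rot: [0.113, 0.994, 0.0, 0.0]
wrist_force: [0.1, 0.9, 0.2]
opening: 38.3
gripper_force: 20.0
```

```bash
python3 d.py 581 186.5 185
```

```text
t 9.4 pos [580.8 187.  135.2] F [0.1 0.9 0.2] open 38.3 q [ 0.13  0.61  1.55  0.    0.98 -1.22]
axes [[-0.9746, 0.2239, 0.0004], [0.2239, 0.9746, 0.0004], [-0.0003, 0.0005, -1.0]]
travel [-0.0006 -0.0009 -0.0996] dist 49.8
```

Emit:
apply_moves(
  targets=[
    {"travel":[0,0,0],"turn":[0,0,0]},
  ],
)

```text
t: 9.5
position: [580.8, 187.0, 135.2]
ee_rot: [0.113, 0.994, 0.0, 0.0]
wrist_force: [0.2, 1.1, 0.9]
opening: 38.0
gripper_force: 20.0
```

```bash
python3 - <<'E'
from h import *
o=robot.get_obs();print(o["opening"],o["gripper_force"])
f=grab("side","side5");cv2.imwrite("pics/c5.png",cv2.resize(f["img"][100:190,190:310,::-1],None,fx=5,fy=5,interpolation=cv2.INTER_CUBIC))
E
```

```text
38.029324437991676 19.991073701530695
```

View pics/c5.png

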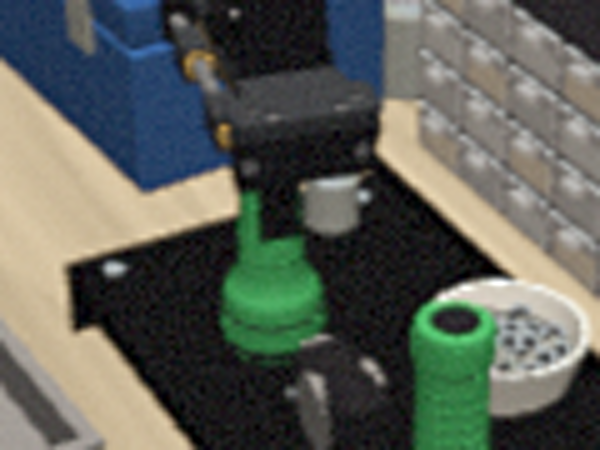

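The torch is held upright, with the fingers around its upper barrel near (270,200) in the crop. An opening of 38 mm suggests the pads touch the cap's lower edge, so I'll regrip 3 mm lower.

Emit:
apply_moves(
  gripper=0.2,
  targets=[
    {"travel":[0,0,0],"turn":[0,0,0]},
    {"travel":[0,0,0],"turn":[0,0,0]},
    {"travel":[0,0,0],"turn":[0,0,0]},
    {"travel":[0,0,0.003],"turn":[0,0,0]},
    {"travel":[0,0,0.006],"turn":[0,0,0]},
    {"travel":[0,0,0.006],"turn":[0,0,0]},
  ],
)

```text
t: 10.15
position: [580.4, 186.7, 131.8]
ee_rot: [0.113, 0.994, -0.0, -0.0]
wrist_force: [0.0, 0.4, 0.0]
opening: 52.4
gripper_force: 0.0
```

Emit:
apply_moves(
  gripper=-1,
  squeeze=20,
  targets=[
    {"travel":[0,0,0],"turn":[0,0,0]},
    {"travel":[0,0,0],"turn":[0,0,0]},
    {"travel":[0,0,0],"turn":[0,0,0]},
    {"travel":[0,0,0],"turn":[0,0,0]},
    {"travel":[0,0,0],"turn":[0,0,0]},
    {"travel":[0,0,0],"turn":[0,0,0]},
  ],
)

```text
t: 10.75
position: [580.8, 187.0, 132.2]
ee_rot: [0.113, 0.994, 0.0, 0.0]
wrist_force: [-1.0, 1.2, 0.6]
opening: 38.1
gripper_force: 20.0
```

```bash
python3 - <<'E'
from h import *
f=dict(np.load("pics/top0.npz"));W=cloud(f)
B=W[205:295,105:215].reshape(-1,3);B=B[(B[:,2]>40)&(B[:,2]<49)]
print(np.nanpercentile(B,[1,5,50,95,99],axis=0).round(0))
E=f["extrinsics"];C=np.linalg.inv(E)
for u,v in[(117,217),(203,216),(204,279),(118,282)]:
    d=C[:3,:3]@[(u-f["cx"])/f["fx"],(v-f["cy"])/f["fy"],1];s=(45-C[2,3])/d[2];print((C[:3,3]+s*d).round())
E
python3 d.py 381 256 172
```

```text
[[293. 145.  40.]
 [295. 150.  41.]
 [374. 262.  45.]
 [456. 367.  48.]
 [459. 370.  49.]]
[452. 370.  45.]
[456. 148.  45.]
[296. 142.  45.]
[288. 357.  45.]
t 10.75 pos [580.8 187.  132.2] F [-1.   1.2  0.6] open 38.1 q [ 0.13  0.62  1.55  0.    0.97 -1.22]
axes [[-0.9746, 0.2239, 0.0004], [0.2239, 0.9746, 0.0003], [-0.0003, 0.0003, -1.0]]
travel [ 0.4203  0.0451 -0.0797] dist 215.1
```

Emit:
apply_moves(
  targets=[
    {"travel":[0,0,-0.01],"turn":[0,0,0]},
    {"travel":[0,0,-0.03],"turn":[0,0,0]},
    {"travel":[0,0,-0.06],"turn":[0,0,0]},
    {"travel":[0,0,-0.09],"turn":[0,0,0]},
    {"travel":[0,0,-0.1],"turn":[0,0,0]},
    {"travel":[0,0,-0.1],"turn":[0,0,0]},
  ],
)

```text
t: 11.35
position: [581.2, 186.8, 183.3]
ee_rot: [0.113, 0.994, 0.0, 0.001]
wrist_force: [-0.1, 0.2, -2.0]
opening: 38.4
gripper_force: 20.0
```

Emit:
apply_moves(
  targets=[
    {"travel":[0.03,0.003,0],"turn":[0,0,0]},
    {"travel":[0.08,0.008,0],"turn":[0,0,0]},
    {"travel":[0.14,0.015,0],"turn":[0,0,0]},
    {"travel":[0.2,0.021,0],"turn":[0,0,0]},
    {"travel":[0.26,0.027,0],"turn":[0,0,0]},
    {"travel":[0.32,0.033,0],"turn":[0,0,0]},
    {"travel":[0.37,0.039,0],"turn":[0,0,0]},
    {"travel":[0.41,0.043,0],"turn":[0,0,0]},
    {"travel":[0.431,0.045,0],"turn":[0,0,0]},
    {"travel":[0.431,0.045,0],"turn":[0,0,0]},
    {"travel":[0.431,0.045,0],"turn":[0,0,0]},
  ],
)

```text
t: 12.45
position: [377.0, 257.2, 182.3]
ee_rot: [0.113, 0.994, 0.0, 0.001]
wrist_force: [-0.4, -0.0, -1.8]
opening: 37.9
gripper_force: 20.0
```

```bash
python3 d.py 376 257 86; python3 - <<'E'
from h import *
f=grab("side","side6");g=grab("top","top6")
W=cloud(f);hsv=cv2.cvtColor(f["img"],cv2.COLOR_RGB2HSV);m=cv2.inRange(hsv,(45,90,40),(80,255,255))>0
B=W[m];B=B[(B[:,0]<450)&(B[:,1]>150)];print(len(B),np.nanpercentile(B[:,2],[1,3,10,50,99]).round(1))
cv2.imwrite("pics/c6.png",cv2.resize(f["img"][80:230,110:290,::-1],None,fx=4,fy=4))
E
```

```text
t 12.45 pos [377.  257.2 182.3] F [-0.4 -0.  -1.8] open 37.9 q [ 0.35  0.37  1.89 -0.    0.89 -0.99]
axes [[-0.9747, 0.2237, 0.0021], [0.2237, 0.9747, 0.0003], [-0.002, 0.0008, -1.0]]
travel [ 0.0023 -0.001   0.1926] dist 96.3
485 [107.  109.2 114.1 142.5 214.6]
```

View pics/c6.png

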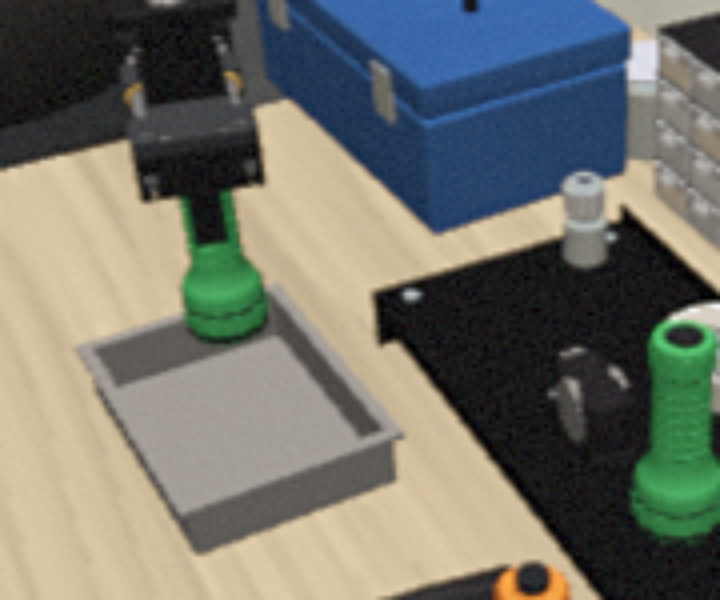

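The torch hangs upright over the tray at about (225,290) in the crop. Now the descent, slowing near the floor.

Emit:
apply_moves(
  targets=[
    {"travel":[0,0,0.03],"turn":[0,0,0]},
    {"travel":[0,0,0.07],"turn":[0,0,0]},
    {"travel":[0,0,0.11],"turn":[0,0,0]},
    {"travel":[0,0,0.14],"turn":[0,0,0]},
    {"travel":[0,0,0.165],"turn":[0,0,0]},
    {"travel":[0,0,0.18],"turn":[0,0,0]},
    {"travel":[0,0,0.184],"turn":[0,0,0]},
    {"travel":[0,0,0.187],"turn":[0,0,0]},
    {"travel":[0,0,0.187],"turn":[0,0,0]},
  ],
)

```text
t: 13.45
position: [376.2, 257.1, 88.9]
ee_rot: [0.113, 0.994, 0.0, 0.0]
wrist_force: [-0.3, 0.1, -1.6]
opening: 38.0
gripper_force: 20.0
```

Emit:
apply_moves(
  targets=[
    {"travel":[0,0,0.001],"turn":[0,0,0]},
    {"travel":[0,0,0.002],"turn":[0,0,0]},
    {"travel":[0,0,0.003],"turn":[0,0,0]},
    {"travel":[0,0,0.003],"turn":[0,0,0]},
  ],
)

```text
t: 13.85
position: [375.7, 257.1, 87.2]
ee_rot: [0.113, 0.994, 0.0, 0.0]
wrist_force: [-1.0, 0.4, -1.9]
opening: 38.3
gripper_force: 20.0
```

Emit:
apply_moves(
  targets=[
    {"travel":[0,0,0.001],"turn":[0,0,0]},
    {"travel":[0,0,0.002],"turn":[0,0,0]},
    {"travel":[0,0,0.002],"turn":[0,0,0]},
  ],
)

```text
t: 14.15
position: [375.8, 257.0, 86.1]
ee_rot: [0.113, 0.994, 0.0, 0.0]
wrist_force: [-0.1, 0.9, -1.7]
opening: 38.2
gripper_force: 20.0
```

Emit:
apply_moves(
  targets=[
    {"travel":[0,0,0.001],"turn":[0,0,0]},
    {"travel":[0,0,0.002],"turn":[0,0,0]},
    {"travel":[0,0,0.002],"turn":[0,0,0]},
  ],
)

```text
t: 14.45
position: [376.4, 257.3, 86.0]
ee_rot: [0.113, 0.994, 0.0, 0.001]
wrist_force: [-0.7, -0.7, 7.2]
opening: 38.5
gripper_force: 19.9
```

Contact with the floor. Release, then retreat straight up.

Emit:
apply_moves(
  gripper=1,
  targets=[
    {"travel":[0,0,-0.001],"turn":[0,0,0]},
    {"travel":[0,0,-0.001],"turn":[0,0,0]},
    {"travel":[0,0,-0.001],"turn":[0,0,0]},
    {"travel":[0,0,-0.001],"turn":[0,0,0]},
    {"travel":[0,0,-0.001],"turn":[0,0,0]},
    {"travel":[0,0,-0.001],"turn":[0,0,0]},
    {"travel":[0,0,-0.001],"turn":[0,0,0]},
    {"travel":[0,0,-0.001],"turn":[0,0,0]},
  ],
)

```text
t: 15.25
position: [375.7, 257.0, 85.5]
ee_rot: [0.113, 0.994, -0.0, -0.0]
wrist_force: [0.8, -1.6, 0.1]
opening: 85.6
gripper_force: 0.0
```

Emit:
apply_moves(
  targets=[
    {"travel":[0,0,-0.02],"turn":[0,0,0]},
    {"travel":[0,0,-0.08],"turn":[0,0,0]},
    {"travel":[0,0,-0.16],"turn":[0,0,0]},
    {"travel":[0,0,-0.24],"turn":[0,0,0]},
    {"travel":[0,0,-0.3],"turn":[0,0,0]},
    {"travel":[0.1,0.1,-0.36],"turn":[0,0,0]},
    {"travel":[0.15,0.3,-0.36],"turn":[0,0,0]},
    {"travel":[0.15,0.4,-0.36],"turn":[0,0,0]},
    {"travel":[0.15,0.4,-0.36],"turn":[0,0,0]},
    {"travel":[0.15,0.4,-0.36],"turn":[0,0,0]},
  ],
)

```text
t: 16.25
position: [347.0, 472.6, 266.9]
ee_rot: [0.111, 0.994, 0.002, 0.001]
wrist_force: [-0.3, -0.7, 0.0]
opening: 86.9
gripper_force: 0.0
```

```bash
python3 - <<'E'
from h import *
a=grab("top","top7");b=grab("side","side7")
cv2.imwrite("pics/b7.png",np.hstack([cv2.resize(x["img"],(400,300),interpolation=cv2.INTER_AREA) for x in(a,b)])[...,::-1])
from meas import torches
for t in torches(b):print(*t)
E
```

```text
meas.py:12: RuntimeWarning: Mean of empty slice
  out.append((np.nanmean(cap,0).round(1),len(cap),np.nanmean(but,0).round(1),len(but),np.nanmax(B[:,2]).round(1),(np.nanmin(cap,0)+np.nanmax(cap,0)).round(1)/2))
Traceback (most recent call last):
  File "meas.py", line 12, in torches
    out.append((np.nanmean(cap,0).round(1),len(cap),np.nanmean(but,0).round(1),len(but),np.nanmax(B[:,2]).round(1),(np.nanmin(cap,0)+np.nanmax(cap,0)).round(1)/2))
                                                                                                                    ~~~~~~~~~^^^^^^^
ValueError: zero-size array to reduction operation fmin which has no identity
```

View pics/b7.png

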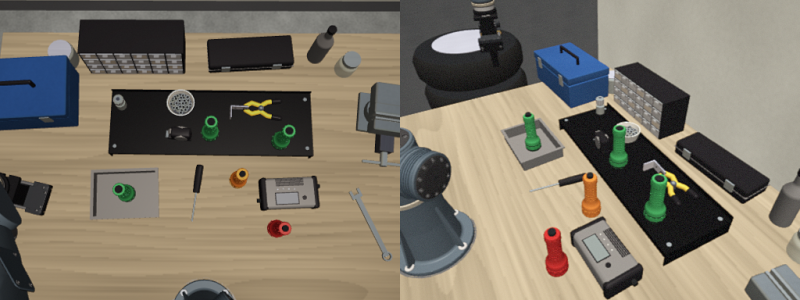

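The torch stands upright in the tray (top view (123,192)). The other two are where they were, and nothing else has moved. Handing in.

```bash
python3 -c "
from plant import robot
print(robot.finish_job())"
```

```text
the job is handed in; nothing more can be done
None
```

The left torch had the worn switch and now stands upright in the grey repair tray; the middle and right torches are switched on where they stood, and I handed the job in at about 16 s.

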